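# Put the loaded slide-drying rack on its kickstand and steady it

### The job

The slide-drying rack on the bench is tipped back on its rear rests, with its sprung kickstand folded up sideways across its front. Leave the frame lying back while you flip the kickstand down past its over-centre point until it snaps fully down, then take the rack by its round top bar, bring it gently upright until the kickstand's foot stands in the drip tray, and finish while still holding the bar with the frame upright, because with only its back rows loaded it falls backwards when let go. Never let the frame drop back, do not press on the glass slides, and leave the other things on the bench and in the tray where they are.

Things in the scene. Friction and masses are not known exactly. Their poses are not given: they have to be found in the camera images.
- rack: Drip tray of the folding slide-drying rack, bright metal, screwed to the bench: 270 (x) by 300 (y) mm, rim 14 high, floor 4 thick. Origin on the bench under the hub axle, x from the front (robot side) to the back, z up; tray from x -155 to +115. Two hub brackets at y +-126 and two bent-rod rear rests up to z 130 at y +-112, x 60 to 105.
- hub_mid (a point): Middle of the hub axle on which the frame swings, 30 mm above the bench; the axle runs along the tray's y. Axes as the tray's.
- rack_frame (a joint): Swing of the frame on its hub axle: 0 = tipped back 0.38 rad (22 degrees) on the rear rests, as at the start; 0.38 = upright, top moved towards the tray's front; stop at 0.60. Moves freely; about 1 kg with slides, back-heavy at 0 to 0.38, so it falls back when let go. About 1 to 4 N at the top bar raises it.
- rack_bar: Round top bar of the frame, 14 mm thick, 236 long (along its y), joining two 6 mm wide uprights at y +-112. Origin at its middle. It lies 12 mm behind and 245 above the hub axle when the frame is upright; 102 behind and 223 above when tipped back. Below it 48 mm are open to the tops of the slides, which are behind the uprights.
- bar_mid (a point): Middle of the round top bar, where it is best gripped. Axes turn with the frame: z along the uprights, y along the bar.
- rack_leg (a joint): Sprung kickstand: 0 = folded, lying level along the tray's +y across the frame's front; 1.66 = fully down at its stop. A spring holds it at either end, dead centre 0.83; past about 0.9 it snaps down by itself. It takes up to about 4 N, pushed 105 mm from the pivot. It swings in one plane, at first forward and downward in equal parts.
- leg_pivot (a point): Kickstand pivot, on a stub tube 45 mm in front of the hub line, 115 above it (along the uprights), y -70. In frame axes the leg points along (0, cos q, 0) + sin q (-0.435, 0, -0.900) at joint value q. The stub's 44 mm plate and spring sit around the pivot. Axes turn with the frame.
- leg_foot (a point): Centre of the kickstand's rounded rubber foot, 9 mm radius, 147 mm from the pivot; the leg is a round 12 mm bar. Folded, the leg has 46 mm free behind it up to the frame's cross rod, 30 below. On the tray floor this point is 13 mm above the bench. Axes turn with the leg, y along it to the foot.
- rack_slides: Two rows of 17 glass slides in troughs on the back of the frame, each row 190 mm wide, 26 deep, 76 high, fixed to the frame. Origin on the hub axle at mid width, frame axes; rows from x 21 to 48, z 13 to 89 and 113 to 189. Not to be pressed on.
- clamp: Bystander: small cast iron screw clamp lying flat, 70 by 140 mm, 28 high, holding two grey cassettes. Origin under its middle.
- jar: Bystander: bottle-green ribbed glass insulator jar, 72 mm wide, 104 high. Origin under its middle.
- slide_holder: Bystander: empty nickel slide holder, 86 by 40 mm, with a wire bail handle 74 high. Origin under its middle.
- crucible_lid: Bystander: white ceramic crucible lid, 54 mm wide, 19 high with its knob, lying in the front left part of the drip tray. Origin under its middle.
- yellow_lid: Bystander: bright yellow cassette lid, 44 by 28 mm, 3 thick, lying on the floor of the drip tray near the middle of its front edge. Origin under its middle.
- cassettes: Bystander: stack of four grey cassettes, 41 by 28 mm, 27 high. Origin under its middle.
- forceps: Bystander: steel forceps, 120 mm long, 8 high, lying behind the tray. Origin under their middle.

How it is judged:
By the outcome, as a careful person would: the job done as asked, in the order asked, and still so for the second after the job is handed in, while the arm keeps its last pose, push and grip.
It also fails if it takes over 51 s, if anything falls off the work surface, if the arm or the gripper's body presses on something with over 40 N, if the wrist force passes 120 N, or if a joint passes its speed limit or range.

### The arm

A 6-joint arm with a two-finger parallel gripper is mounted at the origin on the work surface. World frame = base frame: x ahead of the robot, y to its left, z up, the work surface at z = 0. Lengths are in m, angles in degrees, forces in N, time in s.
With the tool pointing down it reaches from about 0.3 to 0.875 m from the base axis. Payload 6.4 kg.
Tool frame: the origin (TCP) lies between the finger pads; the fingertips stand 14 mm ahead of it and the grasp point (between the pads) lies 5 mm behind it; z points along the fingers, y is the direction in which the jaws open and shut (so a half turn about z gives the same grasp; the last joint's range is limited). The gripper opens to 85 mm and grips with 20 to 120 N. Pads are 22 mm wide; open, the fingers measure 114 mm over their backs; the gripper's body (76 mm by 85 mm) begins 54 mm behind the grasp point. The pads swing forward as they close: fully open they stand 13 mm farther back than shut.
Start: joints at [61.175, 10.359, 92.074, -0, 77.567, -11.82], TCP at [0.168, 0.55, 0.215] pointing down, gripper open.
Joint ranges: [-171.53, 171.53], [-51.25, 118.39], [17.06, 147.69], [-65.23, 245.23], [0, 150.52], [-178.68, 178.68]. Speed limits (degrees/s): [147.25, 147.25, 172.46, 180, 180, 180].

### API

Orientations are given as [roll, pitch, yaw] about the fixed x, y, z axes, in that order (R = Rz(yaw) Ry(pitch) Rx(roll)).
In Python, from bench import ctrl gives the robot as it stands.
- The arm moves only by the tool step_arm, never from a script. Its argument "targets" is a list of rows, each a list of 3 entries, a list of its own where there are three numbers: the finger opening in m, from 0 to 0.0854, then the shift along the tool's x, y, z in m, then the turn about the tool's z in degrees. In form: [[jaw, [dx, dy, dz], turn], ...]. A call has 1 to 20 rows; each row shifts and turns the pose as measured when the row begins, along the tool's axes as they then stand; what a row does not reach is not made up. A row lasts 1/8 s, in which the tool goes at most 62.5 mm and 10.7 degrees, less where a joint would pass 70% of its speed; a pose out of reach is approached as far as the arm can. A call is refused whole if a number of a shift passes 0.0625 or a number of a turn 10.7, either way. A call with a gripper value outside its range is refused whole. The fingers move at their own pace and stop on an object; "squeeze" is the grip in N (left out, the last holds). Time passes only in rows, so rows that do not move let the fingers close. It gives the time, the measured TCP pose, the force and the opening at its end, in the units of the state.
- ctrl.read_state(): the state, without advancing time (a new reading comes with each control period).
- ctrl.get_image(name): name is "side" or "top"; returns a dict with "image" (420x560x3 uint8, red, green, blue), "fx", "fy", "cx", "cy" (pixels), "dist" ([k1, k2, p1, p2, k3] as OpenCV has them; the pictures are not rectified), "xyz" and "rotation" of the camera in the world. Camera axes: x right, y down, z forward; pixel columns grow to the right and rows downward; lengths in m; the calibration is good to about 2 mm. A picture is of the moment at which its call begins. There is no depth.
- ctrl.hand_in(): hands the job in, once; it reports no verdict.
Trained networks look in a picture, given as the dict that the camera call returned (one of the last four; its "shot" number tells which), for a name from the list of things; names that differ only in an ending like _2 or _b are one class to them, and where a whole thing is asked for, a point or a joint stands for the part that bears it (a point fixed in the world has none). Each returns a list of dicts, best first, with "score" (0 to 1); they miss things now and then, are a little off and sometimes report something else, mostly with a low value. They report only what shows in the picture. A call takes as long as a camera call.
- ctrl.find_in(picture, label): "rect" ([centre column, centre row, width, height] as shares, 0 to 1, of the picture: columns of its width, rows of its height, round what is visible of it).
The state is a dict: "time": time; "joint_positions": joint angles; "joint_velocities": joint speeds; "tau": joint torques, N m; "eef_pos": TCP position; "tool_rot": TCP orientation; "force": force on the tool from outside, world axes, zero at the start; "ft_torque": the same for the moment, N m; "finger_gap": opening from 0.0 (shut) to 1.0 (fully open).
Only numpy, scipy, OpenCV 4.12 (cv2) and the standard library are available. Lean on these libraries where they do the work, as an engineer would, in place of code of your own. Each camera call takes 0.05 s, during which the arm holds its last target.

## Working session

There is one attempt and no reset: what is moved stays moved. The work goes in short steps, Python scripts to look and compute and a tool call to move; the robot and the scene stay as the last step left them, time stands still between calls to the robot, and variables do not carry over. Pictures are saved under pics/ and viewed, and the job is handed in when it is done.

Besides the shell and the picture viewer there is one more tool, called after ">>>" by a JSON object that holds its "name" and its "arguments". step_arm: Moves the arm, as the interface text tells. Its arguments: {"type":"object","properties":{"targets":{"type":"array","items":{"type":"array"}},"squeeze":{"type":"number"}},"required":["targets"]}

```bash
ls; mkdir -p pics; python3 - <<'E'
from bench import ctrl
import cv2,pickle
print(ctrl.read_state())
for n in ["side","top"]:
    p=ctrl.get_image(n)
    cv2.imwrite(f"pics/{n}0.png",p["image"][:,:,::-1]); pickle.dump(p,open(f"pics/{n}0.pkl","wb"))
    print({k:v for k,v in p.items() if k!="image"})
    for l in ["rack","rack_bar","rack_leg","rack_slides","leg_foot","clamp","jar","slide_holder","crucible_lid","yellow_lid"]:
        print(l,[(d["rect"],round(d["score"],2)) for d in ctrl.find_in(p,l)[:2]])
E
```

```text
pics
{'time': 0.0, 'joint_positions': array([ 6.11740025e+01,  1.04010341e+01,  9.21315863e+01, -1.97587773e-03,
        7.75687308e+01, -1.18200998e+01]), 'joint_velocities': array([-0.01237901,  0.0134195 , -0.0221481 , -0.03063163,  0.11509926,
        0.00541165]), 'tau': array([ 2.00675728e-03, -4.44856739e+01, -3.51346958e+01,  2.55512714e-05,
        8.86746682e-03,  5.08902087e-05]), 'eef_pos': array([0.16787473, 0.54933331, 0.21369322]), 'tool_rot': array([-1.79900403e+02, -1.88728087e-02,  1.62994513e+02]), 'force': array([ 0.26616336,  0.49471732, -0.25987738]), 'ft_torque': array([-0.04009404, -0.02907991, -0.00781094]), 'finger_gap': 0.9979762162140684}
{'fx': 384.48342498131706, 'fy': 384.48342498131706, 'cx': 273.26363910391376, 'cy': 208.54259130534845, 'dist': array([-0.01068834,  0.        ,  0.        ,  0.        ,  0.        ]), 'xyz': array([ 0.25328599, -0.33968677,  0.79481121]), 'rotation': array([-141.93117505,   -1.02265771,  -40.4710225 ]), 'shot': 1}
rack [([0.4504, 0.5517, 0.2973, 0.5067], 0.86), ([0.5029, 0.4986, 0.1348, 0.2595], 0.55)]
rack_bar [([0.53
[... 786 characters left out ...]
y([-169.24357951,    0.51885484,  -89.8155833 ]), 'shot': 2}
rack [([0.4996, 0.5579, 0.2105, 0.3095], 0.81)]
rack_bar [([0.5062, 0.4194, 0.197, 0.0369], 0.82)]
rack_leg [([0.4998, 0.5436, 0.1275, 0.0324], 0.91)]
rack_slides [([0.4462, 0.4443, 0.0316, 0.0171], 0.71)]
leg_foot [([0.5015, 0.55, 0.1248, 0.0267], 0.85)]
clamp [([0.7066, 0.5504, 0.1004, 0.0717], 0.7)]
jar [([0.3463, 0.4612, 0.0545, 0.0843], 0.69), ([0.5044, 0.4182, 0.2013, 0.0331], 0.58)]
slide_holder [([0.3283, 0.6092, 0.0409, 0.0936], 0.78)]
crucible_lid [([0.4997, 0.5471, 0.1313, 0.029], 0.72), ([0.4496, 0.6587, 0.0375, 0.0536], 0.69)]
yellow_lid [([0.5037, 0.6643, 0.0284, 0.0376], 0.69), ([0.497, 0.406, 0.0082, 0.0824], 0.48)]
```

View pics/side0.png

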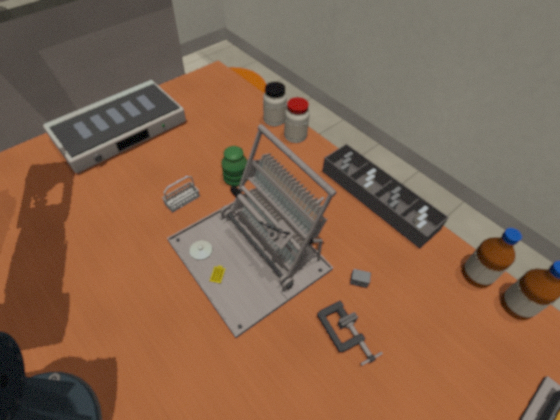

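View pics/top0.png

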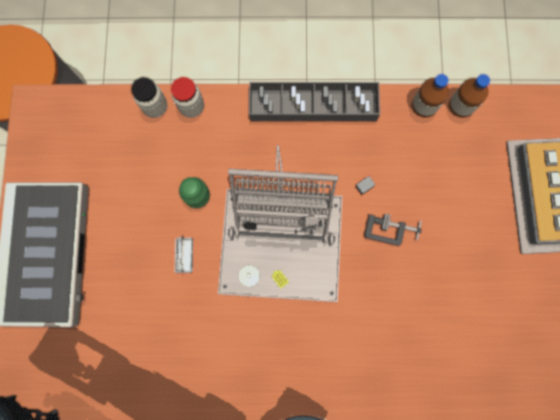

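```bash
python3 - <<'E'
import cv2
for n,(x0,y0,x1,y1) in {"side":(150,110,350,310),"top":(200,140,360,300)}.items():
    im=cv2.imread(f"pics/{n}0.png")[y0:y1,x0:x1]
    cv2.imwrite(f"pics/{n}0z.png",cv2.resize(im,(600,600),interpolation=cv2.INTER_CUBIC))
E
```

```text
(no output)
```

View pics/side0z.png

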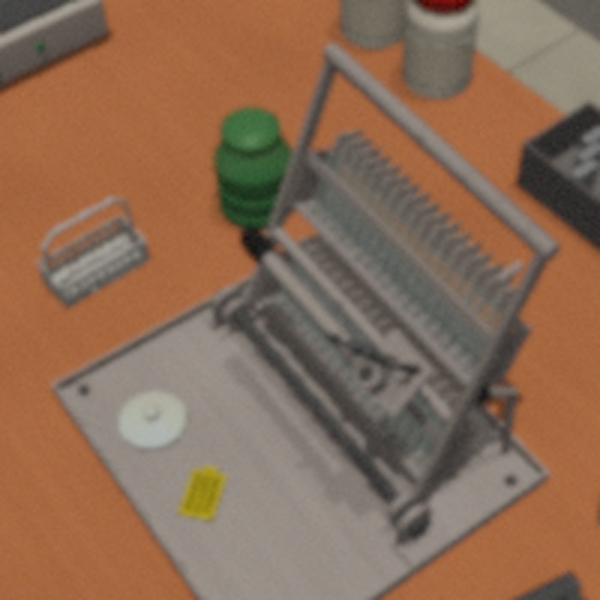

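View pics/top0z.png

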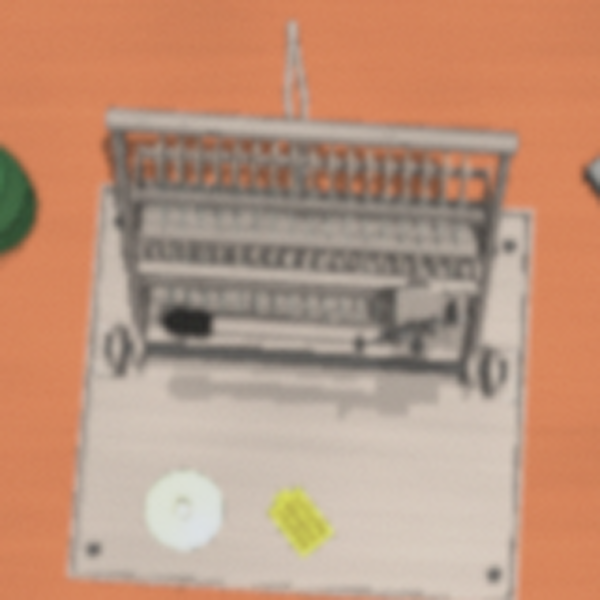

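The top picture shows the tray slightly turned: corners at about (219,294), (337,299), (342,196) and (227,189). The black foot is near (250,226) and the bar runs from about (229,172) to (337,178). I'll fit the rack pose to these.

```bash
cat > h.py <<'E'
import numpy as np,cv2,pickle
from scipy.spatial.transform import Rotation as R
from scipy.optimize import least_squares
def proj(p,X):
    Rm=R.from_euler('xyz',p["rotation"],degrees=True).as_matrix()
    Rc=Rm.T; t=-Rc@p["xyz"]
    K=np.array([[p["fx"],0,p["cx"]],[0,p["fy"],p["cy"]],[0,0,1]])
    return cv2.projectPoints(np.atleast_2d(X).astype(float),cv2.Rodrigues(Rc)[0],t,K,p["dist"])[0][:,0]
def fr(X,s):  # frame coords -> tray coords, s joint value
    a=0.38-s; X=np.atleast_2d(X); c,sn=np.cos(a),np.sin(a)
    return np.c_[X[:,0]*c+X[:,2]*sn,X[:,1],X[:,2]*c-X[:,0]*sn+0.03]
def leg(q,r,off=(0,0,0)):
    return np.array([-.045,-.07,.115])+r*np.array([-.435*np.sin(q),np.cos(q),-.9*np.sin(q)])+np.array(off)
def world(pose,X):
    x,y,w=pose; c,s=np.cos(w),np.sin(w); X=np.atleast_2d(X)
    return np.c_[x+c*X[:,0]-s*X[:,1],y+s*X[:,0]+c*X[:,1],X[:,2]]
E
cat > fit.py <<'E'
from h import *
t=pickle.load(open("pics/top0.pkl","rb")); s=pickle.load(open("pics/side0.pkl","rb"))
top=lambda u,v:(200+u/3.75,140+v/3.75)
sd=lambda u,v:(150+u/3,110+v/3)
T=np.array([[-.155,.15,.014],[-.155,-.15,.014],[.115,-.15,.014],[.115,.15,.014]])
bar=fr([[.012,.118,.245],[.012,-.118,.245]],0); foot=fr(leg(0,.147),0)
obs=[(t,T,[top(70,577),top(513,598),top(532,210),top(103,185)]),
(t,bar,[top(108,119),top(518,143)]),(t,foot,[top(182,321)]),
(s,T[[0,2]],[sd(56,386),sd(548,472)]),(s,bar,[sd(334,55),sd(552,248)]),(s,foot,[sd(258,245)])]
f=lambda P:np.concatenate([(proj(p,world(P,X))-np.array(o)).ravel() for p,X,o in obs])
r=least_squares(f,[.5,0,0],loss='soft_l1')
print(r.x,np.degrees(r.x[2])); print(f(r.x).reshape(-1,2).round(1))
np.save("pose.npy",r.x)
P=r.x
for n,X in [("hub",[0,0,.03]),("bar",fr([.012,0,.245],0)),("barup",fr([.012,0,.245],.38)),("pivot",fr(leg(0,0),0)),("foot0",fr(leg(0,.147),0)),("p105",fr(leg(0,.105),0))]:
    print(n,world(P,X).round(4))
E
python3 fit.py
```

```text
[ 0.54955953  0.05124217 -0.05777631] -3.3103385984009477
[[-0.4 -0.1]
 [ 1.3  1.7]
 [ 0.7 -0.7]
 [-0.5 -0.8]
 [-0.1 -0.3]
 [ 0.3 -0.5]
 [-0.8  0.2]
 [-1.4 -0. ]
 [ 1.2  0.5]
 [-1.1 -1.1]
 [ 1.3  2.5]
 [-1.7 -1.2]]
hub [[0.5496 0.0512 0.03  ]]
bar [[0.6514 0.0454 0.2531]]
barup [[0.5615 0.0505 0.275 ]]
pivot [[ 0.5464 -0.0187  0.1535]]
foot0 [[0.5549 0.1281 0.1535]]
p105 [[0.5524 0.0861 0.1535]]
```

>>> {"name": "step_arm", "arguments": {"targets": [[0, [0, 0, -0.02], 10.7], [0, [0, 0, -0.02], 10.7], [0, [0, 0, -0.02], 10.7], [0, [0, 0, -0.02], 10.7], [0, [0, 0, -0.02], 10.7], [0, [0, 0, -0.02], 10.7], [0, [0, 0, 0], 10.7], [0, [0, 0, 0], 1.4]]}}

```text
time: 2.1
eef_pos: [0.168, 0.5495, 0.3381]
tool_rot: [-180.0, 0.0, 86.1]
force: [-0.4, -0.4, -0.7]
finger_gap: -0.003
```

```bash
cat > tgt.py <<'E'
from h import *
from bench import ctrl
P=np.load("pose.npy")
def st():
    s=ctrl.read_state(); print("t",s["time"],"pos",s["eef_pos"].round(4),"rot",s["tool_rot"].round(1),"F",s["force"].round(1),"gap",round(s["finger_gap"],3)); return s
def delta(Xt,s):  # Xt: tray coords of TCP wanted
    d=world(P,Xt)[0]-s["eef_pos"]
    return R.from_euler('xyz',s["tool_rot"],degrees=True).as_matrix().T@d
E
python3 - <<'E'
from tgt import *
s=st()
print("above leg", delta([-.09,.04,.30],s).round(4))
E
```

```text
t 2.1 pos [0.168  0.5495 0.3381] rot [-180.     0.    86.1] F [-0.4 -0.4 -0.7] gap -0.003
above leg [-0.432   0.3242  0.0383]
```

>>> {"name": "step_arm", "arguments": {"targets": [[0, [-0.054, 0.04, 0.003], 0], [0, [-0.054, 0.04, 0.003], 0], [0, [-0.054, 0.04, 0.003], 0], [0, [-0.054, 0.04, 0.003], 0], [0, [-0.054, 0.04, 0.003], 0], [0, [-0.054, 0.04, 0.003], 0], [0, [-0.054, 0.04, 0.003], 0], [0, [-0.054, 0.04, 0.003], -0.6], [0, [0, 0, 0], 0], [0, [0, 0, 0], 0]]}}

```text
time: 3.35
eef_pos: [0.4446, 0.1272, 0.3133]
tool_rot: [-180.0, 0.0, 88.7]
force: [-0.6, -0.1, 0.4]
finger_gap: 0.0
```

```bash
python3 - <<'E'
from tgt import *
s=st()
print("above leg", delta([0,.04,.21],s).round(4))
E
```

```text
t 3.35 pos [0.4446 0.1272 0.3133] rot [-180.     0.    88.7] F [-0.6 -0.1  0.4] gap 0.0
above leg [-0.0335  0.1081  0.1033]
```

>>> {"name": "step_arm", "arguments": {"targets": [[0, [-0.011, 0.036, 0.02], 2], [0, [-0.011, 0.036, 0.02], 0], [0, [-0.011, 0.036, 0.02], 0], [0, [0, 0, 0.02], 0], [0, [0, 0, 0.02], 0], [0, [0, 0, 0], 0]]}}

```text
time: 4.1
eef_pos: [0.5513, 0.0999, 0.212]
tool_rot: [179.9, -0.1, 88.0]
force: [-1.0, -0.1, 0.0]
finger_gap: 0.002
```

```bash
python3 - <<'E'
from tgt import *
s=st()
print("leg contact", delta([0,.04,.1735],s).round(4))
for n in ["side","top"]:
    p=ctrl.get_image(n); pickle.dump(p,open(f"pics/{n}1.pkl","wb"))
    (x0,y0,x1,y1)={"side":(150,110,350,310),"top":(200,140,360,300)}[n]
    cv2.imwrite(f"pics/{n}1.png",cv2.resize(p["image"][y0:y1,x0:x1,::-1],(600,600),interpolation=cv2.INTER_CUBIC))
E
```

```text
t 4.1 pos [0.5513 0.0999 0.212 ] rot [ 1.799e+02 -1.000e-01  8.800e+01] F [-1.  -0.1  0. ] gap 0.002
leg contact [-0.0088  0.0008  0.0385]
```

View pics/side1.png

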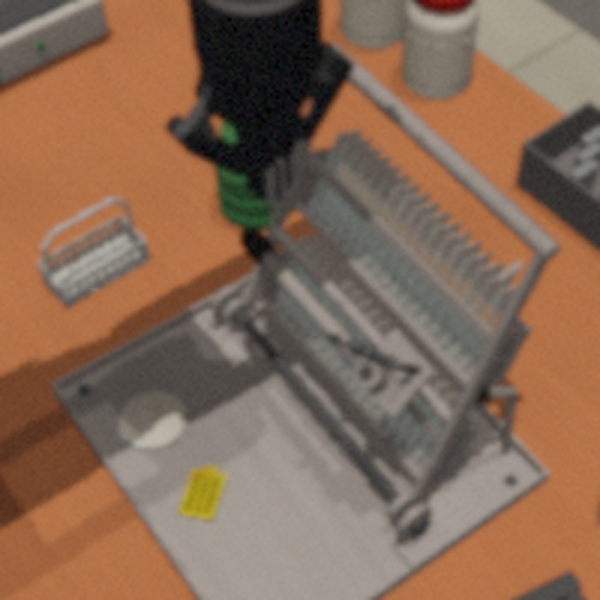

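View pics/top1.png

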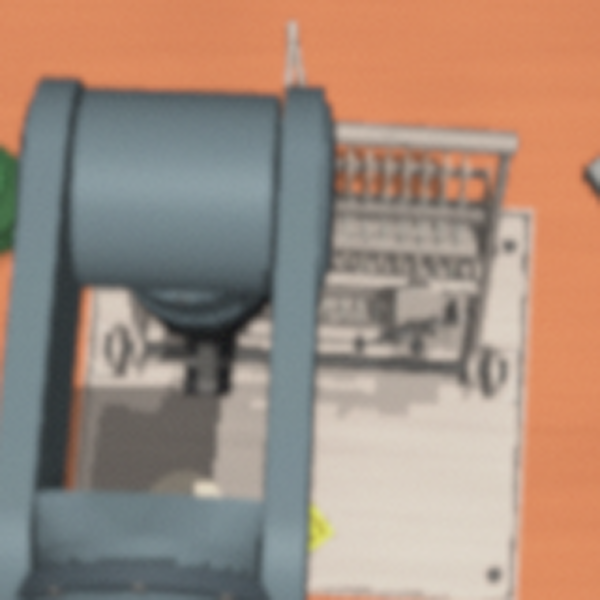

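```bash
python3 - <<'E'
from tgt import *
p=pickle.load(open("pics/side1.pkl","rb"))
for n,uv in [("backelbow",(352,62)),("frontelbow",(172,128)),("tip",(285,200))]:
    o=np.array([150+uv[0]/3,110+uv[1]/3])
    r=least_squares(lambda q:(proj(p,world(P,[q[0],.049,q[1]]))[0]-o),[0,.25])
    print(n,r.x.round(3))
X=[[fr([x,y,z],0)[0] for y in (.1,-.1)] for x,z in [(0,85),(10,85),(7,100)] for x,z in [(x/1000,z/1000)]]
E
```

```text
backelbow [0.069 0.308]
frontelbow [-0.062  0.324]
tip [0.013 0.215]
```

>>> {"name": "step_arm", "arguments": {"targets": [[0, [-0.005, 0, 0.01], 1.3], [0, [-0.004, 0, 0.01], 0], [0, [0, 0, 0.008], 0], [0, [0, 0, 0.004], 0], [0, [0, 0, 0.004], 0], [0, [0, 0, 0], 0]]}}

```text
time: 4.95
eef_pos: [0.5535, 0.0905, 0.1784]
tool_rot: [179.5, -0.1, 86.6]
force: [-0.2, -0.7, 1.1]
finger_gap: -0.002
```

```bash
python3 - <<'E'
from tgt import *
s=st()
print("leg contact", delta([0,.04,.1735],s).round(4))
E
```

```text
t 4.95 pos [0.5535 0.0905 0.1784] rot [ 1.795e+02 -1.000e-01  8.660e+01] F [-0.2 -0.7  1.1] gap -0.002
leg contact [ 0.0005 -0.0017  0.0049]
```

>>> {"name": "step_arm", "arguments": {"targets": [[0, [0, -0.002, 0.005], 0], [0, [0, -0.004, 0.004], 0], [0, [0, -0.004, 0.004], 0], [0, [-0.001, -0.004, 0.004], 0], [0, [-0.001, -0.004, 0.004], 0], [0, [-0.001, -0.004, 0.004], 0], [0, [-0.001, -0.004, 0.004], 0]]}}

```text
time: 5.82
eef_pos: [0.5261, 0.088, 0.1477]
tool_rot: [179.4, -0.1, 86.6]
force: [-0.9, 0.2, -0.2]
finger_gap: -0.001
```

```bash
cat > look.py <<'E'
from tgt import *
import sys
def look(k,names=("side","top")):
    for n in names:
        p=ctrl.get_image(n); pickle.dump(p,open(f"pics/{n}{k}.pkl","wb"))
        (x0,y0,x1,y1)={"side":(150,110,350,310),"top":(200,140,360,300)}[n]
        cv2.imwrite(f"pics/{n}{k}.png",cv2.resize(p["image"][y0:y1,x0:x1,::-1],(600,600),interpolation=cv2.INTER_CUBIC))
E
python3 - <<'E'
from look import *
s=st()
for q in (.2,.3,.4):
    X=fr(leg(q,.11),0)[0]; X[2]+=.02; print(q,"contact", delta(X,s).round(4))
look(2,("side",))
E
```

```text
t 5.825 pos [0.5261 0.088  0.1477] rot [ 1.794e+02 -1.000e-01  8.660e+01] F [-0.9  0.2 -0.2] gap -0.001
0.2 contact [ 0.0025  0.0104 -0.0109]
0.3 contact [-0.0003  0.0024 -0.0038]
0.4 contact [-0.0041 -0.0053  0.0031]
```

View pics/side2.png

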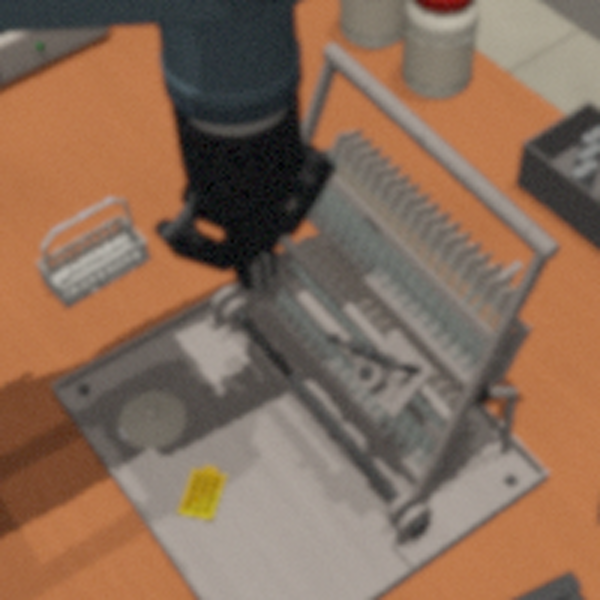

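```bash
python3 - <<'E'
import pickle,cv2,numpy as np
from h import *
P=np.load("pose.npy")
out=[]
for k in (1,2):
    p=pickle.load(open(f"pics/side{k}.pkl","rb"))
    im=p["image"][180:260,220:300,::-1]
    im=cv2.resize(im,(400,400),interpolation=cv2.INTER_CUBIC)
    out.append(im)
for q in (0,.3):
    print(q,((proj(p,world(P,fr(np.array([leg(q,r) for r in (0,.05,.1,.147)]),0)))-[220,180])*5).round())
cv2.imwrite("pics/cmp2.png",np.hstack(out))
E
```

```text
0 [[274. 276.]
 [201. 195.]
 [132. 120.]
 [ 71.  52.]]
0.3 [[274. 276.]
 [183. 226.]
 [ 98. 179.]
 [ 23. 137.]]
```

View pics/cmp2.png

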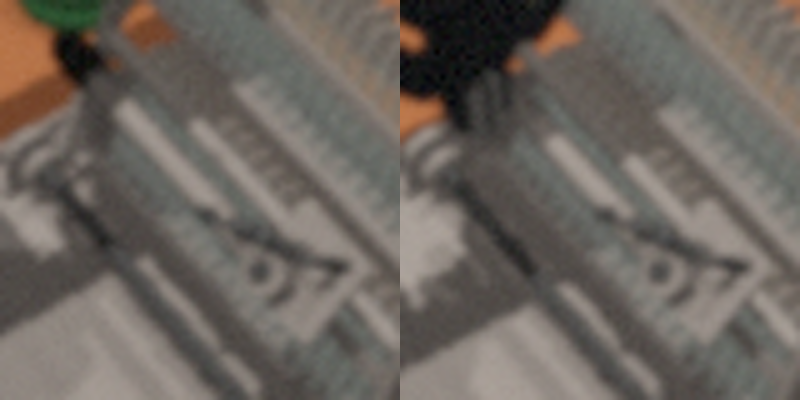

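The finger slipped past in front of the leg: the leg still lies along its folded line in the picture. I'll lift, move farther back and come down until I feel contact.

>>> {"name": "step_arm", "arguments": {"targets": [[0, [0, 0, -0.02], 0], [0, [0, 0, -0.02], 0], [0, [0, 0.016, 0], 0], [0, [0, 0.016, 0], 0], [0, [0, 0, 0.003], 0], [0, [0, 0, 0.003], 0], [0, [0, 0, 0], 0]]}}

```text
time: 6.75
eef_pos: [0.5556, 0.0861, 0.1811]
tool_rot: [179.6, -0.1, 86.6]
force: [0.4, 0.3, 1.1]
finger_gap: -0.001
```

```bash
python3 - <<'E'
from look import *
s=st()
print(delta([0.006,.04,.1735],s).round(4))
look(3,("side",))
p=pickle.load(open("pics/side3.pkl","rb"))
cv2.imwrite("pics/cmp3.png",cv2.resize(p["image"][150:270,200:320,::-1],(600,600),interpolation=cv2.INTER_CUBIC))
E
```

```text
t 6.75 pos [0.5556 0.0861 0.1811] rot [ 1.796e+02 -1.000e-01  8.660e+01] F [0.4 0.3 1.1] gap -0.001
[0.0049 0.0019 0.0076]
```

View pics/cmp3.png

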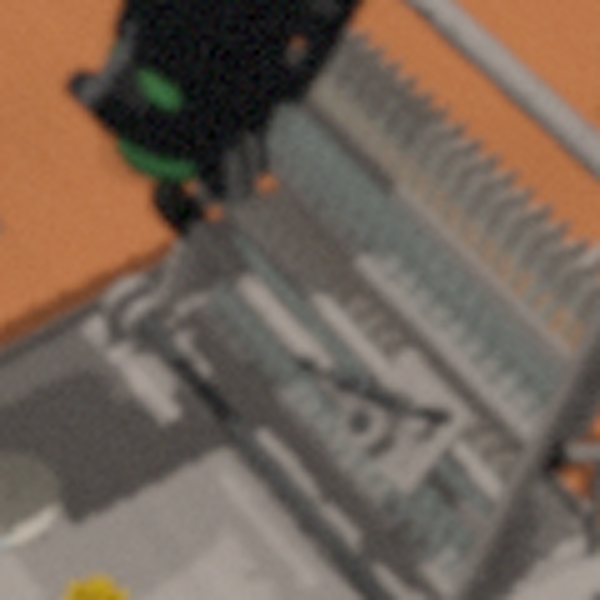

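>>> {"name": "step_arm", "arguments": {"targets": [[0, [0.002, 0.002, 0.003], 0], [0, [0, 0, 0.003], 0], [0, [0, 0, 0.003], 0], [0, [0, 0, 0], 0]]}}

```text
time: 7.3
eef_pos: [0.5575, 0.0883, 0.1716]
tool_rot: [179.6, -0.1, 86.6]
force: [0.0, -0.6, 0.1]
finger_gap: -0.004
```

>>> {"name": "step_arm", "arguments": {"targets": [[0, [0, 0, 0.003], 0], [0, [0, 0, 0.003], 0], [0, [0, 0, 0], 0]]}}

```text
time: 7.68
eef_pos: [0.5576, 0.0883, 0.1652]
tool_rot: [179.6, -0.1, 86.6]
force: [-0.3, 0.6, -0.6]
finger_gap: -0.002
```

```bash
cat > z.py <<'E'
from look import *
k=sys.argv[1]
s=st()
look(k,("side",))
p=pickle.load(open(f"pics/side{k}.pkl","rb"))
cv2.imwrite(f"pics/cmp{k}.png",cv2.resize(p["image"][150:270,200:320,::-1],(600,600),interpolation=cv2.INTER_CUBIC))
e=s["eef_pos"]; Rm=R.from_euler('xyz',s["tool_rot"],degrees=True).as_matrix()
print("tip px",((proj(p,e+Rm@[0,0,.014])-[200,150])*5).round())
for q in (0,.2,.4,.6,.8,1.66): print(q,((proj(p,world(P,fr(np.array([leg(q,r) for r in (.05,.1,.147)]),0)))-[200,150])*5).round().tolist())
E
python3 z.py 4
```

```text
t 7.675 pos [0.5576 0.0883 0.1652] rot [ 1.796e+02 -1.000e-01  8.660e+01] F [-0.3  0.6 -0.6] gap -0.002
tip px [[232. 257.]]
0 [[301.0, 345.0], [232.0, 270.0], [171.0, 202.0]]
0.2 [[288.0, 365.0], [208.0, 308.0], [137.0, 257.0]]
0.4 [[279.0, 387.0], [190.0, 350.0], [112.0, 318.0]]
0.6 [[273.0, 410.0], [179.0, 395.0], [96.0, 382.0]]
0.8 [[272.0, 434.0], [175.0, 442.0], [90.0, 448.0]]
1.66 [[307.0, 524.0], [242.0, 619.0], [183.0, 707.0]]
```

View pics/cmp4.png

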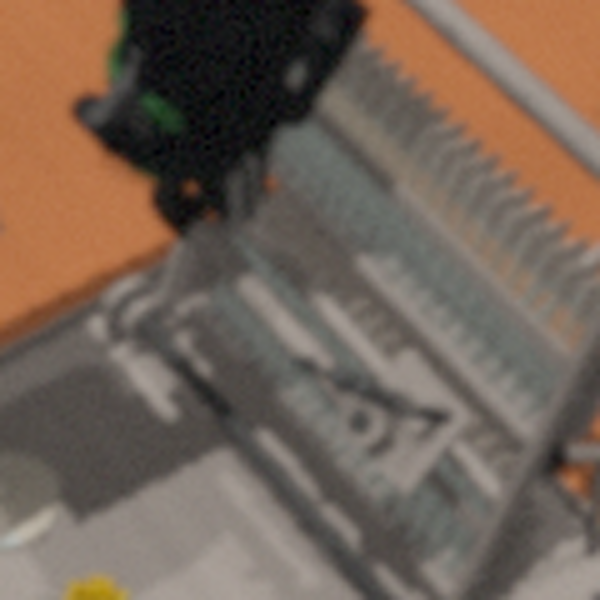

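>>> {"name": "step_arm", "arguments": {"targets": [[0, [0, 0, 0.003], 0], [0, [0, 0, 0.003], 0], [0, [0, 0, 0], 0]]}}

```text
time: 8.1
eef_pos: [0.5578, 0.0882, 0.159]
tool_rot: [179.6, -0.1, 86.6]
force: [-0.2, -0.9, 0.0]
finger_gap: -0.001
```

>>> {"name": "step_arm", "arguments": {"targets": [[0, [0, 0, 0.003], 0], [0, [0, 0, 0.003], 0], [0, [0, 0, 0], 0]]}}

```text
time: 8.48
eef_pos: [0.5578, 0.0882, 0.1525]
tool_rot: [179.6, -0.1, 86.6]
force: [-0.2, -0.0, -0.1]
finger_gap: 0.002
```

```bash
python3 z.py 5
```

```text
t 8.475 pos [0.5578 0.0882 0.1525] rot [ 1.796e+02 -1.000e-01  8.660e+01] F [-0.2 -0.  -0.1] gap 0.002
tip px [[234. 275.]]
0 [[301.0, 345.0], [232.0, 270.0], [171.0, 202.0]]
0.2 [[288.0, 365.0], [208.0, 308.0], [137.0, 257.0]]
0.4 [[279.0, 387.0], [190.0, 350.0], [112.0, 318.0]]
0.6 [[273.0, 410.0], [179.0, 395.0], [96.0, 382.0]]
0.8 [[272.0, 434.0], [175.0, 442.0], [90.0, 448.0]]
1.66 [[307.0, 524.0], [242.0, 619.0], [183.0, 707.0]]
```

View pics/cmp5.png

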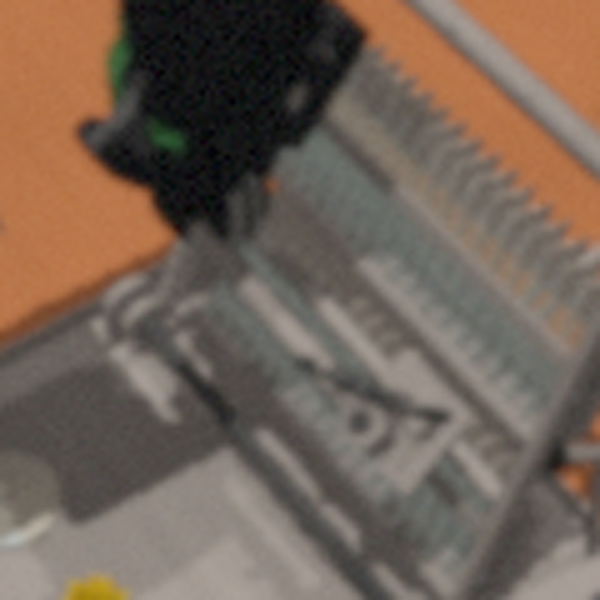

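```bash
python3 - <<'E'
from h import *
p=pickle.load(open("pics/side2.pkl","rb"))
for z in (.014,.0): print("img2",((proj(p,[.5261,.088,.1477-z])-[220,180])*5).round())
for z in (.014,.0): print("img1",((proj(p,[.5513,.0999,.212-z])-[150,110])*3).round())
outs=[]
for k in (1,2,3,4,5):
    p=pickle.load(open(f"pics/side{k}.pkl","rb"))
    im=p["image"][160:230,215:275,::-1].astype(float)
    im=np.clip(255*(im/255)**.6,0,255).astype('uint8')
    outs.append(cv2.resize(im,(260,303),interpolation=cv2.INTER_LANCZOS4))
cv2.imwrite("pics/cmpA.png",np.vstack([np.hstack(outs[1:3]),np.hstack(outs[3:5])])[:600])
E
```

```text
img2 [[ 77. 169.]]
img2 [[ 75. 149.]]
img1 [[269. 226.]]
img1 [[268. 212.]]
```

View pics/cmpA.png

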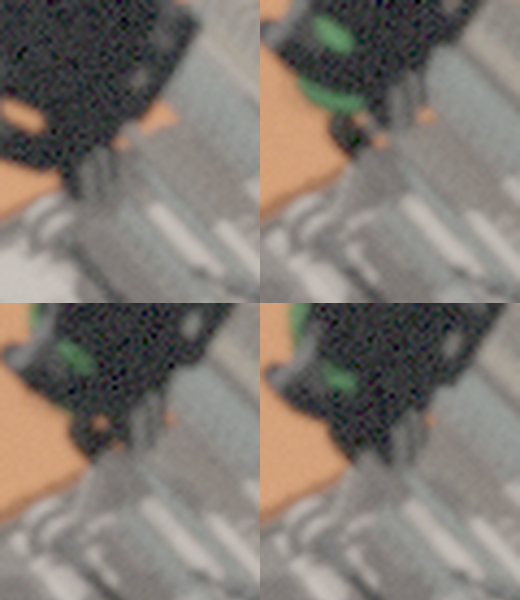

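```bash
python3 - <<'E'
from h import *
outs=[]
a=pickle.load(open("pics/side0.pkl","rb"))["image"][150:230,200:280,::-1].astype(float)
for k in (1,3,5):
    p=pickle.load(open(f"pics/side{k}.pkl","rb"))
    im=p["image"][150:230,200:280,::-1].astype(float)
    d=np.clip(np.abs(cv2.GaussianBlur(im,(0,0),.7)-cv2.GaussianBlur(a,(0,0),.7))*2,0,255).astype('uint8')
    im=np.clip(255*(im/255)**.6,0,255).astype('uint8')
    outs.append(np.vstack([cv2.resize(x,(264,264),interpolation=cv2.INTER_CUBIC) for x in (im,d)]))
cv2.imwrite("pics/cmpB.png",np.hstack(outs))
E
```

```text
(no output)
```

View pics/cmpB.png

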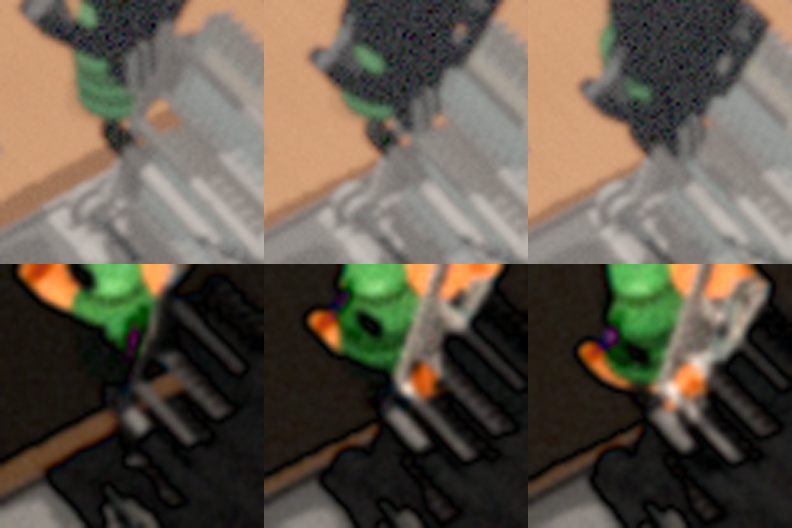

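>>> {"name": "step_arm", "arguments": {"targets": [[0, [0, 0, 0.004], 0], [0, [0, 0, 0.004], 0], [0, [0, 0, 0], 0]]}}

```text
time: 8.9
eef_pos: [0.558, 0.0882, 0.1442]
tool_rot: [179.6, -0.1, 86.6]
force: [-0.3, 0.6, -0.2]
finger_gap: -0.003
```

```bash
python3 z.py 6; python3 - <<'E'
from h import *
p=pickle.load(open("pics/side6.pkl","rb"))["image"][160:230,215:295,::-1].astype(float)
p=np.clip(255*(p/255)**.6,0,255).astype('uint8')
cv2.imwrite("pics/c6.png",cv2.resize(p,(640,560),interpolation=cv2.INTER_CUBIC))
E
```

```text
t 8.9 pos [0.558  0.0882 0.1442] rot [ 1.796e+02 -1.000e-01  8.660e+01] F [-0.3  0.6 -0.2] gap -0.003
tip px [[235. 286.]]
0 [[301.0, 345.0], [232.0, 270.0], [171.0, 202.0]]
0.2 [[288.0, 365.0], [208.0, 308.0], [137.0, 257.0]]
0.4 [[279.0, 387.0], [190.0, 350.0], [112.0, 318.0]]
0.6 [[273.0, 410.0], [179.0, 395.0], [96.0, 382.0]]
0.8 [[272.0, 434.0], [175.0, 442.0], [90.0, 448.0]]
1.66 [[307.0, 524.0], [242.0, 619.0], [183.0, 707.0]]
```

View pics/c6.png

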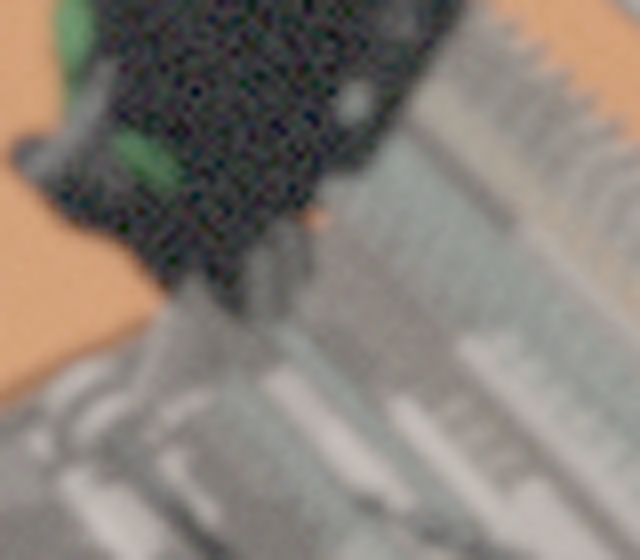

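>>> {"name": "step_arm", "arguments": {"targets": [[0, [0, 0, -0.02], 0], [0, [0, 0, -0.02], 0], [0, [0, 0, -0.004], 0], [0, [0, 0, 0], 0]]}}

```text
time: 9.45
eef_pos: [0.5573, 0.0882, 0.1887]
tool_rot: [179.6, -0.1, 86.6]
force: [0.4, -0.3, -0.5]
finger_gap: 0.0
```

```bash
python3 - <<'E'
from tgt import *
s=st(); print(s["joint_positions"].round(1))
E
```

```text
t 9.45 pos [0.5573 0.0882 0.1887] rot [ 1.796e+02 -1.000e-01  8.660e+01] F [ 0.4 -0.3 -0.5] gap 0.0
[-3.1 10.1 95.5  0.1 74.   0.2]
```

>>> {"name": "step_arm", "arguments": {"targets": [[0, [0, 0, 0], -10.6], [0, [0, 0, 0], -10.6], [0, [0, 0, 0], -10.6], [0, [0, 0, 0], -10.6], [0, [0, 0, 0], -10.6], [0, [0, 0, 0], -10.6], [0, [0, 0, 0], -10.6], [0, [0, 0, 0], -10.6], [0, [0, 0, 0], -5.5], [0, [0, 0, 0], 0]]}}

```text
time: 10.7
eef_pos: [0.5519, 0.0883, 0.1778]
tool_rot: [179.9, -0.5, 178.5]
force: [0.1, 0.4, -0.5]
finger_gap: -0.002
```

```bash
python3 - <<'E'
from look import *
s=st(); print(delta([0.002,.04,.1735],s).round(4))
look(7,("side",))
p=pickle.load(open("pics/side7.pkl","rb"))
e=s["eef_pos"]
print("tip px",((proj(p,e+[0,0,-.014])-[215,160])*8).round())
im=p["image"][160:230,215:295,::-1].astype(float)
im=np.clip(255*(im/255)**.6,0,255).astype('uint8')
cv2.imwrite("pics/c7.png",cv2.resize(im,(640,560),interpolation=cv2.INTER_CUBIC))
E
```

```text
t 10.7 pos [0.5519 0.0883 0.1778] rot [179.9  -0.5 178.5] F [ 0.1  0.4 -0.5] gap -0.002
[-0.0019  0.0028  0.0043]
tip px [[233. 311.]]
```

View pics/c7.png

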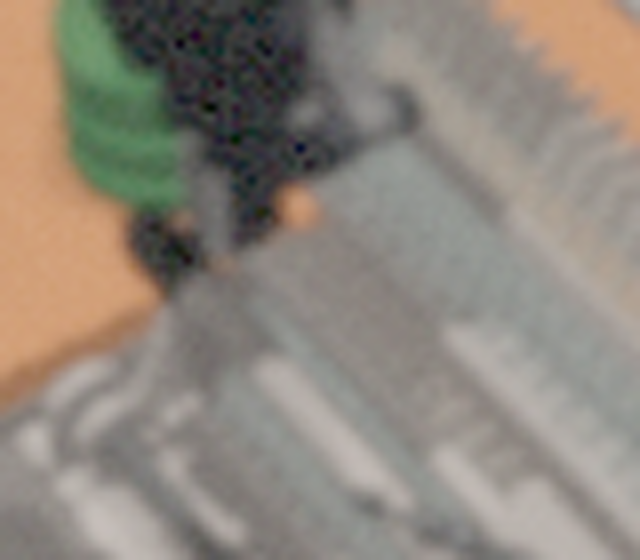

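>>> {"name": "step_arm", "arguments": {"targets": [[0, [-0.002, 0.003, 0.004], 1.8], [0, [0, 0, 0.006], 0], [0, [0, 0, 0.006], 0], [0, [0, 0, 0.004], 0], [0, [0, 0, 0], 0]]}}

```text
time: 11.38
eef_pos: [0.5529, 0.0912, 0.1552]
tool_rot: [179.9, -0.6, 176.3]
force: [0.4, -0.8, -0.3]
finger_gap: 0.002
```

>>> {"name": "step_arm", "arguments": {"targets": [[0, [0, 0, 0.003], 0], [0, [0, 0, 0.003], 0], [0, [0, 0, 0], 0]]}}

```text
time: 11.75
eef_pos: [0.5531, 0.0911, 0.1491]
tool_rot: [179.9, -0.6, 176.3]
force: [-1.0, 0.0, -0.8]
finger_gap: -0.002
```

>>> {"name": "step_arm", "arguments": {"targets": [[0, [0, 0, 0.003], 0], [0, [0, 0, 0.003], 0], [0, [0, 0, 0], 0]]}}

```text
time: 12.12
eef_pos: [0.5533, 0.0911, 0.143]
tool_rot: [179.9, -0.5, 176.3]
force: [0.0, -0.2, -0.3]
finger_gap: -0.001
```

```bash
cat > c.py <<'E'
from look import *
k=sys.argv[1]
s=st(); 
e=s["eef_pos"]; c,sn=np.cos(P[2]),np.sin(P[2]); d=e[:2]-P[:2]; print("tray TCP",c*d[0]+sn*d[1],-sn*d[0]+c*d[1],e[2])
look(k,("side",))
p=pickle.load(open(f"pics/side{k}.pkl","rb"))
print("tip px",((proj(p,e+[0,0,-.014])-[215,160])*8).round())
im=p["image"][160:230,215:295,::-1].astype(float)
im=np.clip(255*(im/255)**.6,0,255).astype('uint8')
cv2.imwrite(f"pics/c{k}.png",cv2.resize(im,(640,560),interpolation=cv2.INTER_CUBIC))
E
python3 c.py 8
```

```text
t 12.125 pos [0.5533 0.0911 0.143 ] rot [179.9  -0.5 176.3] F [ 0.  -0.2 -0.3] gap -0.001
tray TCP 0.0014224160323482319 0.04003067122942065 0.14304964758786828
tip px [[236. 383.]]
```

View pics/c8.png

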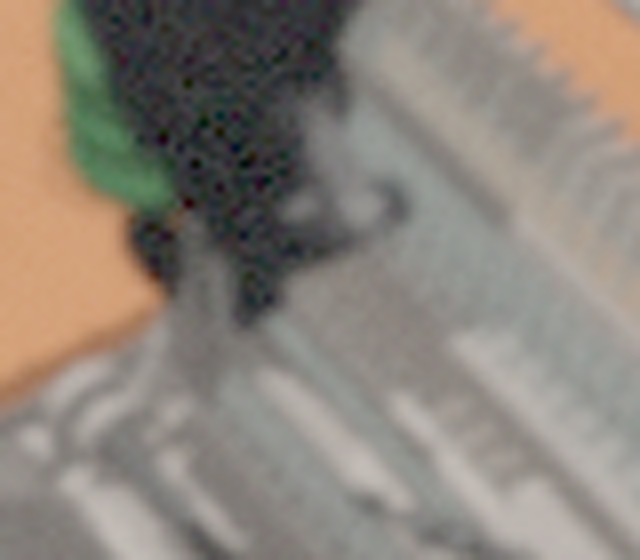

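>>> {"name": "step_arm", "arguments": {"targets": [[0, [0, 0, 0.003], 0], [0, [0, 0, 0.003], 0], [0, [0, 0, 0], 0]]}}

```text
time: 12.55
eef_pos: [0.5515, 0.0915, 0.1394]
tool_rot: [179.9, -0.7, 176.4]
force: [0.4, -0.3, 1.9]
finger_gap: 0.002
```

>>> {"name": "step_arm", "arguments": {"targets": [[0, [0, 0, 0.003], 0], [0, [0, 0, 0.003], 0], [0, [0, 0, 0], 0]]}}

```text
time: 12.92
eef_pos: [0.5504, 0.0917, 0.1357]
tool_rot: [180.0, -0.9, 176.4]
force: [-0.5, 0.3, 2.7]
finger_gap: 0.0
```

```bash
python3 c.py 9
```

```text
t 12.925 pos [0.5504 0.0917 0.1357] rot [180.   -0.9 176.4] F [-0.5  0.3  2.7] gap 0.0
tray TCP -0.0015364792565395642 0.040446417122777134 0.1356810646720271
tip px [[227. 404.]]
```

View pics/c9.png

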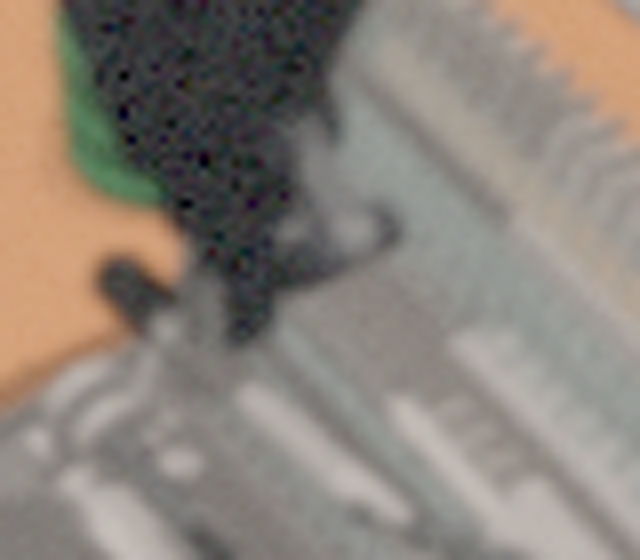

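The foot moved from (155,245) to (130,290) and the tool feels 2.7 N, so the finger is on the leg. I'll follow the arc forward and down.

>>> {"name": "step_arm", "arguments": {"targets": [[0, [0.003, 0, 0.005], 0], [0, [0.004, -0.001, 0.005], 0], [0, [0.004, -0.001, 0.005], 0], [0, [0.004, -0.001, 0.005], 0], [0, [0, 0, 0.001], 0]]}}

```text
time: 13.6
eef_pos: [0.5352, 0.0894, 0.1145]
tool_rot: [180.0, -0.7, 176.4]
force: [0.2, 0.1, 1.6]
finger_gap: -0.002
```

```bash
python3 c.py 10
```

```text
t 13.6 pos [0.5352 0.0894 0.1145] rot [180.   -0.7 176.4] F [0.2 0.1 1.6] gap -0.002
tray TCP -0.01651329040049867 0.03724403242218519 0.11452192389583006
tip px [[193. 482.]]
```

View pics/c10.png

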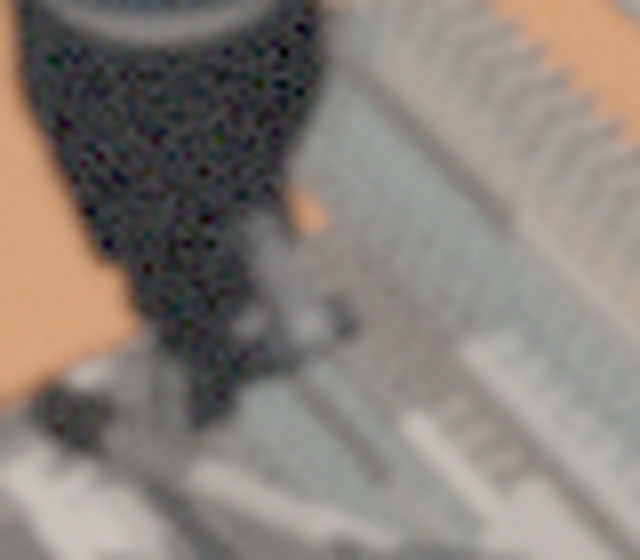

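>>> {"name": "step_arm", "arguments": {"targets": [[0, [0.004, 0, -0.003], 0], [0, [0.006, 0, 0], 0], [0, [0.005, -0.001, 0.003], 0], [0, [0.004, -0.002, 0.005], 0]]}}

```text
time: 14.15
eef_pos: [0.5159, 0.0875, 0.1104]
tool_rot: [180.0, -0.6, 176.4]
force: [-1.8, -1.2, 3.1]
finger_gap: -0.0
```

```bash
python3 c.py 11
```

```text
t 14.15 pos [0.5159 0.0875 0.1104] rot [180.   -0.6 176.4] F [-1.8 -1.2  3.1] gap -0.0
tray TCP -0.035664338901318156 0.034237804245661044 0.11037116754330495
tip px [[142. 531.]]
```

View pics/c11.png

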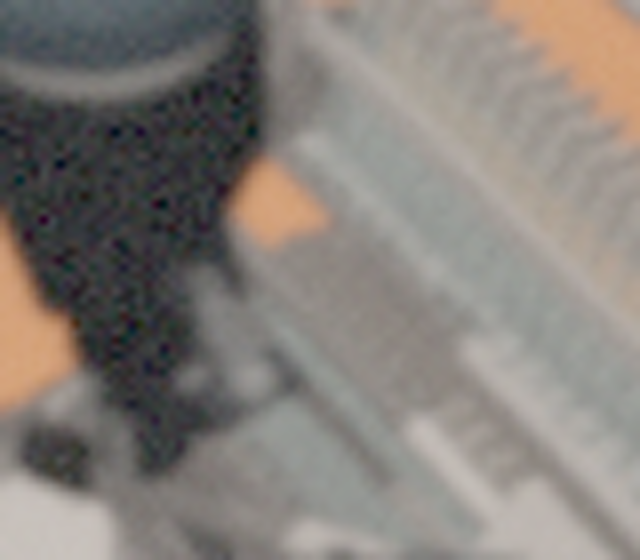

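View pics/side11.png

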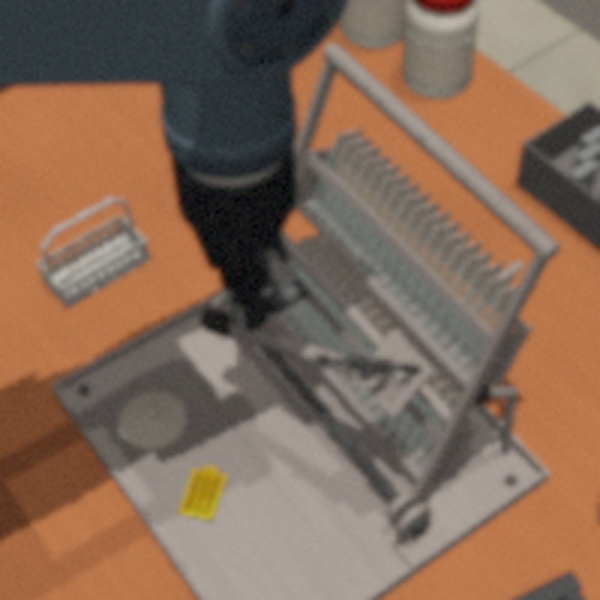

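>>> {"name": "step_arm", "arguments": {"targets": [[0, [0.004, -0.002, 0.004], 0], [0, [0.004, -0.002, 0.004], 0], [0, [0.004, -0.003, 0.004], 0], [0, [0.004, -0.003, 0.004], 0], [0, [0.003, -0.003, 0.004], 0], [0, [0.003, -0.003, 0.004], 0]]}}

```text
time: 14.95
eef_pos: [0.4891, 0.0719, 0.0831]
tool_rot: [180.0, -0.8, 176.4]
force: [-0.2, 0.4, -0.3]
finger_gap: 0.001
```

```bash
python3 c.py 12
```

```text
t 14.95 pos [0.4891 0.0719 0.0831] rot [180.   -0.8 176.4] F [-0.2  0.4 -0.3] gap 0.001
tray TCP -0.06159690396858587 0.017105786599648117 0.08312007361005389
tip px [[105. 673.]]
```

View pics/side12.png

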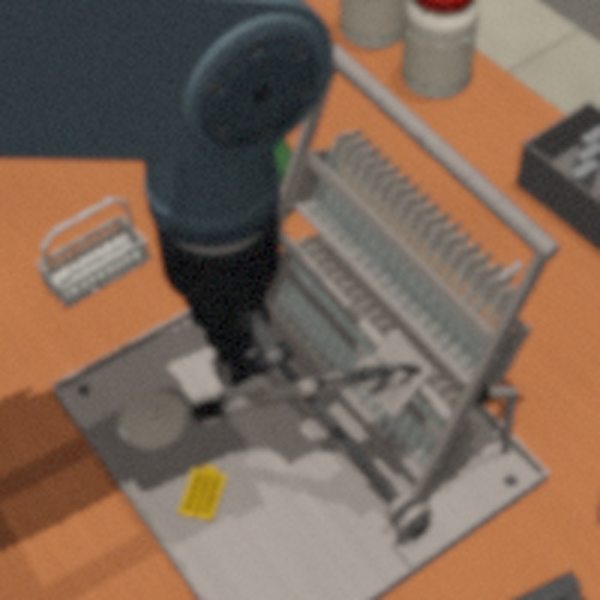

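>>> {"name": "step_arm", "arguments": {"targets": [[0, [0.003, -0.004, 0.004], 0], [0, [0.003, -0.004, 0.004], 0], [0, [0.002, -0.004, 0.004], 0], [0, [0, 0, 0], 0]]}}

```text
time: 15.5
eef_pos: [0.4785, 0.0593, 0.0696]
tool_rot: [180.0, -0.9, 176.4]
force: [-0.2, -0.3, -0.7]
finger_gap: 0.001
```

```bash
python3 c.py 13
```

```text
t 15.5 pos [0.4785 0.0593 0.0696] rot [180.   -0.9 176.4] F [-0.2 -0.3 -0.7] gap 0.001
tray TCP -0.0713691298322489 0.0039325139205534385 0.06956602211052919
tip px [[105. 749.]]
```

View pics/side13.png

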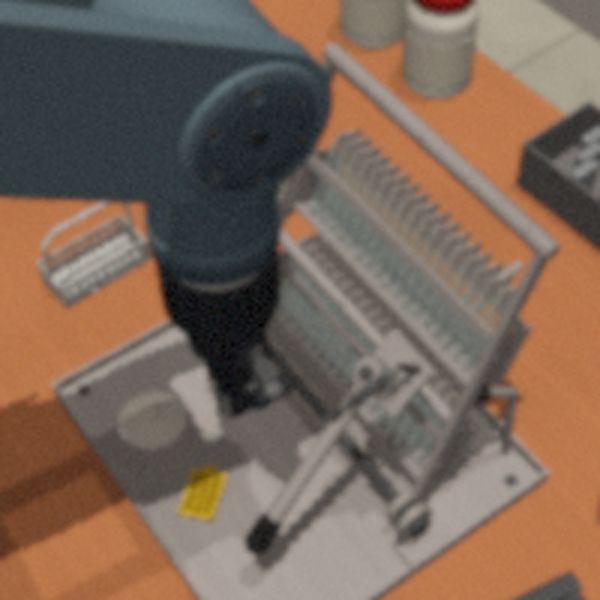

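The kickstand snapped down: its foot is at about (237,288), with (237,291) predicted for the down stop. The bar ends haven't moved. Next I retract, open, turn and go above the bar.

>>> {"name": "step_arm", "arguments": {"targets": [[0.0854, [0.01, 0.01, -0.03], 0], [0.0854, [0.01, 0.01, -0.04], 0], [0.0854, [0.01, 0, -0.05], 0], [0.0854, [0, 0, -0.05], 0], [0.0854, [0, 0, -0.05], 10.6], [0.0854, [0, 0, -0.05], 10.6], [0.0854, [0, 0, -0.04], 10.6], [0.0854, [0, 0, -0.02], 10.6], [0.0854, [0, 0, 0], 10.6], [0.0854, [0, 0, 0], 10.6], [0.0854, [0, 0, 0], 10.6], [0.0854, [0, 0, 0], 10.6], [0.0854, [0, 0, 0], 5], [0.0854, [0, 0, 0], 0]]}}

```text
time: 17.3
eef_pos: [0.4549, 0.0828, 0.4159]
tool_rot: [-179.6, -0.1, 85.0]
force: [-0.1, -0.6, -0.6]
finger_gap: 1.0
```

```bash
python3 - <<'E'
from look import *
s=st(); print("joints",s["joint_positions"].round(1)); print("over bar",delta([.102,0,.33],s).round(4))
look(14)
p=pickle.load(open("pics/top14.pkl","rb")); cv2.imwrite("pics/top14f.png",p["image"][:,:,::-1])
p=pickle.load(open("pics/side14.pkl","rb")); cv2.imwrite("pics/side14f.png",p["image"][:,:,::-1])
E
```

```text
t 17.3 pos [0.4549 0.0828 0.4159] rot [-1.796e+02 -1.000e-01  8.500e+01] F [-0.1 -0.6 -0.6] gap 1.0
joints [-4.500e+00 -9.500e+00  8.940e+01  1.000e-01  1.005e+02  5.000e-01]
over bar [-0.0204  0.1995  0.0846]
```

View pics/side14f.png

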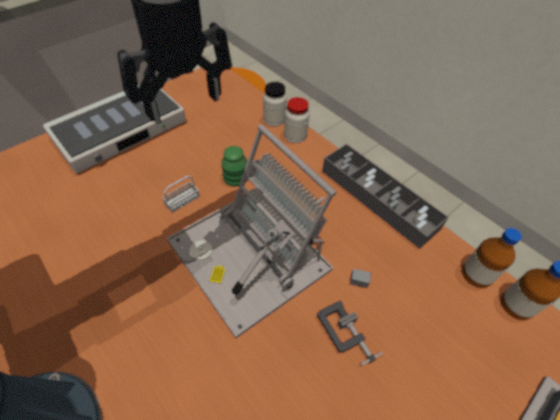

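```bash
python3 - <<'E'
from tgt import *
s=ctrl.read_state(); p=pickle.load(open("pics/side14.pkl","rb"))
Rm=R.from_euler('xyz',s["tool_rot"],degrees=True).as_matrix()
for z in (-.03,-.015,-.005,0,.014):
    print(z,[proj(p,s["eef_pos"]+Rm@[0,y,z])[0].round(1).tolist() for y in (-.0427,-.057,.0427,.057)])
im=p["image"][50:140,100:250,::-1]; cv2.imwrite("pics/g14.png",cv2.resize(im,(750,450),interpolation=cv2.INTER_CUBIC))
E
```

```text
-0.03 [[157.5, 120.2], [148.0, 123.9], [211.0, 99.5], [219.3, 96.2]]
-0.015 [[159.7, 128.6], [150.4, 132.3], [212.0, 107.8], [220.2, 104.6]]
-0.005 [[161.2, 134.0], [152.0, 137.7], [212.6, 113.2], [220.7, 110.0]]
0 [[161.9, 136.7], [152.8, 140.4], [213.0, 115.9], [221.0, 112.6]]
0.014 [[163.8, 143.9], [154.9, 147.6], [213.8, 123.1], [221.7, 119.8]]
```

View pics/g14.png

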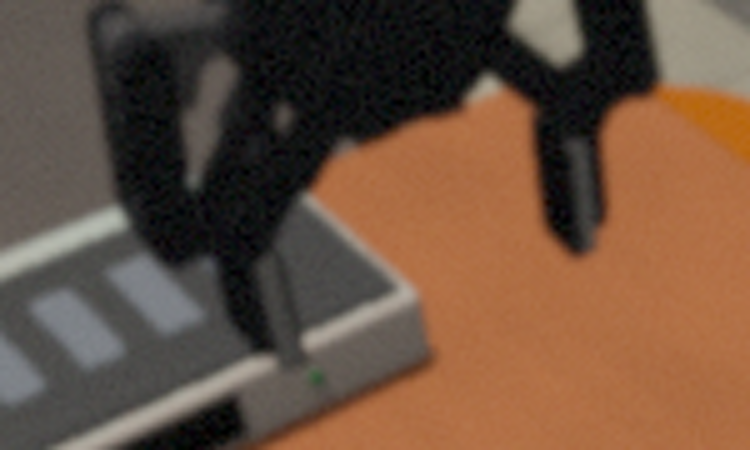

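The open fingertips show at (157,122) and (217,100). That puts them 28 mm behind the reported TCP, so the reported TCP is about 30 mm too low, and the shut-finger contact height says the same. I'll use a grasp height of about 0.218 as reported.

>>> {"name": "step_arm", "arguments": {"targets": [[0.0854, [-0.005, 0.05, 0.015], -1.7], [0.0854, [-0.005, 0.05, 0.015], 0], [0.0854, [-0.005, 0.05, 0.015], 0], [0.0854, [-0.005, 0.05, 0.015], 0], [0.0854, [0, 0, 0.015], 0], [0.0854, [0, 0, 0], 0]]}}

```text
time: 18.15
eef_pos: [0.6593, 0.0505, 0.3373]
tool_rot: [-179.7, -0.1, 87.5]
force: [0.4, 0.8, 0.0]
finger_gap: 1.001
```

```bash
python3 - <<'E'
from look import *
s=st(); print("grasp",delta([.102,0,.218],s).round(4))
look(15,("side",))
p=pickle.load(open("pics/side15.pkl","rb"))
im=p["image"][60:220,200:360,::-1]; cv2.imwrite("pics/g15.png",cv2.resize(im,(600,600),interpolation=cv2.INTER_CUBIC))
Rm=R.from_euler('xyz',s["tool_rot"],degrees=True).as_matrix()
print([((proj(p,s["eef_pos"]+Rm@[0,y,-.028])[0]-[200,60])*3.75).round(0).tolist() for y in (-.0427,.0427)])
E
```

```text
t 18.15 pos [0.6593 0.0505 0.3373] rot [-1.797e+02 -1.000e-01  8.750e+01] F [0.4 0.8 0. ] gap 1.001
grasp [-0.0057 -0.007   0.1194]
[[306.0, 221.0], [443.0, 155.0]]
```

View pics/g15.png

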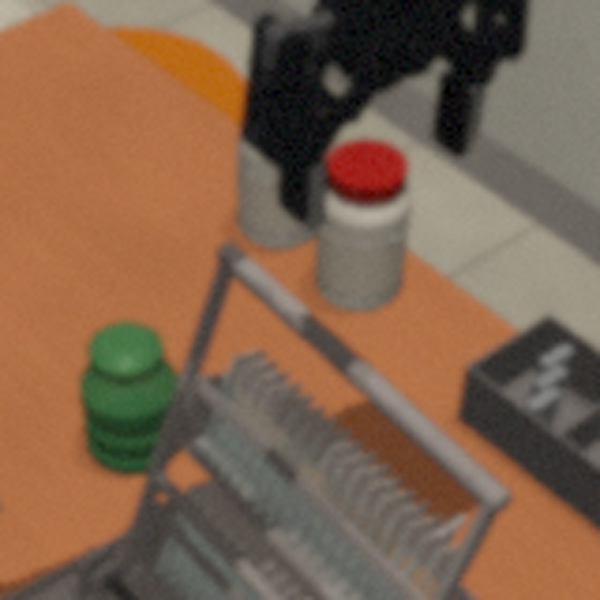

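>>> {"name": "step_arm", "arguments": {"targets": [[0.0854, [-0.006, -0.007, 0.02], 0.8], [0.0854, [0, 0, 0.025], 0], [0.0854, [0, 0, 0.025], 0], [0.0854, [0, 0, 0.015], 0], [0.0854, [0, 0, 0.01], 0], [0.0854, [0, 0, 0], 0]]}}

```text
time: 18.95
eef_pos: [0.6519, 0.0463, 0.2536]
tool_rot: [179.2, -0.0, 86.9]
force: [-0.3, -0.7, 0.3]
finger_gap: 1.001
```

```bash
python3 - <<'E'
from look import *
s=st(); print("grasp",delta([.102,0,.218],s).round(4))
look(16,("side",))
p=pickle.load(open("pics/side16.pkl","rb"))
im=p["image"][60:220,200:360,::-1]; cv2.imwrite("pics/g16.png",cv2.resize(im,(600,600),interpolation=cv2.INTER_CUBIC))
E
```

```text
t 18.95 pos [0.6519 0.0463 0.2536] rot [179.2  -0.   86.9] F [-0.3 -0.7  0.3] gap 1.001
grasp [-0.001  -0.0009  0.0356]
```

View pics/g16.png

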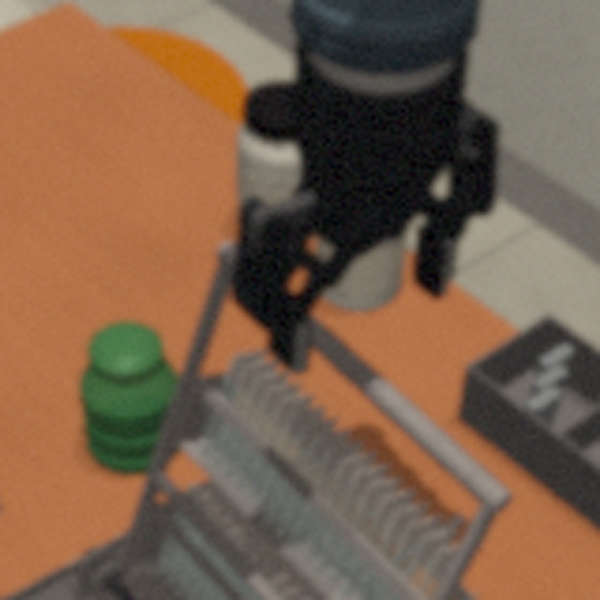

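>>> {"name": "step_arm", "arguments": {"targets": [[0.0854, [-0.001, -0.001, 0.012], 0], [0.0854, [0, 0, 0.012], 0], [0.0854, [0, 0, 0.01], 0], [0.0854, [0, 0, 0.003], 0], [0.0854, [0, 0, 0], 0]]}}

```text
time: 19.62
eef_pos: [0.6524, 0.0451, 0.2157]
tool_rot: [179.0, -0.0, 86.9]
force: [0.7, -0.3, 0.4]
finger_gap: 0.996
```

>>> {"name": "step_arm", "arguments": {"squeeze": 25, "targets": [[0.05, [0, 0, 0], 0], [0.03, [0, 0, 0], 0], [0.02, [0, 0, 0], 0], [0.016, [0, 0, 0], 0], [0.01, [0, 0, 0], 0], [0.005, [0, 0, 0], 0]]}}

```text
time: 20.38
eef_pos: [0.6498, 0.0452, 0.2168]
tool_rot: [179.4, 0.0, 86.9]
force: [2.0, -0.3, -0.7]
finger_gap: 0.153
```

```bash
python3 - <<'E'
from look import *
s=st(); print("grasp",delta([.102,0,.218],s).round(4))
look(17,("side",))
p=pickle.load(open("pics/side17.pkl","rb"))
im=p["image"][60:220,200:360,::-1]; cv2.imwrite("pics/g17.png",cv2.resize(im,(600,600),interpolation=cv2.INTER_CUBIC))
E
```

```text
t 20.375 pos [0.6498 0.0452 0.2168] rot [179.4   0.   86.9] F [ 2.  -0.3 -0.7] gap 0.153
grasp [ 0.0002  0.0016 -0.0012]
```

View pics/g17.png

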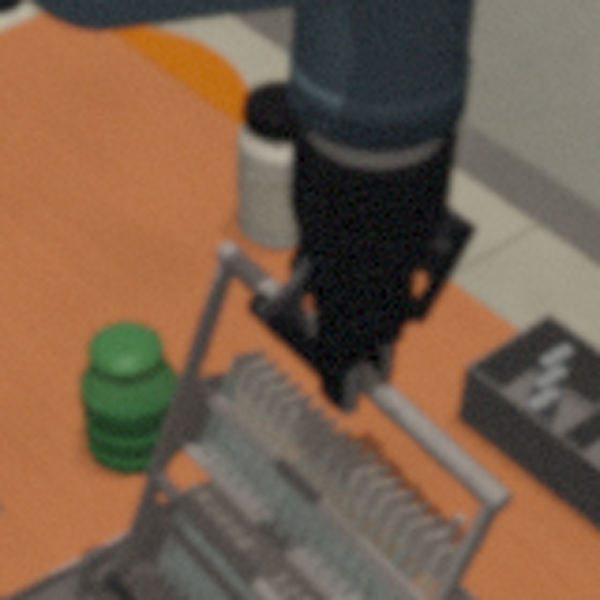

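The bar is gripped: the gap reads 13 mm, and the 14 mm bar shows between the fingers at about (293,163) in the full picture. Now I'll raise it along the arc.

>>> {"name": "step_arm", "arguments": {"squeeze": 40, "targets": [[0.005, [0, 0, 0], 0], [0.005, [0, -0.003, -0.0015], 0], [0.005, [0, -0.005, -0.002], 0], [0.005, [0, -0.005, -0.002], 0], [0.005, [0, -0.005, -0.002], 0], [0.005, [0, -0.005, -0.002], 0]]}}

```text
time: 21.18
eef_pos: [0.6271, 0.0466, 0.2264]
tool_rot: [179.1, -0.0, 86.9]
force: [1.7, 1.1, -3.5]
finger_gap: 0.145
```

```bash
cat > up.py <<'E'
from look import *
k=sys.argv[1]
s=st(); e=s["eef_pos"]; c,sn=np.cos(P[2]),np.sin(P[2]); d=e[:2]-P[:2]
X=c*d[0]+sn*d[1]; Y=-sn*d[0]+c*d[1]; Z=e[2]+.0355-.03
print("bar X",X.round(4),"Y",Y.round(4),"Z",Z.round(4),"rad",np.hypot(X,Z).round(4),"s",(0.38+.049-np.arctan2(X,Z)).round(3),"tau",s["ft_torque"].round(2))
look(k,("side",))
p=pickle.load(open(f"pics/side{k}.pkl","rb")); cv2.imwrite(f"pics/u{k}.png",cv2.resize(p["image"][90:330,140:380,::-1],(600,600),interpolation=cv2.INTER_CUBIC))
E
python3 up.py 18
```

```text
t 21.175 pos [0.6271 0.0466 0.2264] rot [179.1  -0.   86.9] F [ 1.7  1.1 -3.5] gap 0.145
bar X 0.0777 Y -0.0001 Z 0.2319 rad 0.2445 s 0.106 tau [ 0.   -0.42 -0.06]
```

View pics/u18.png

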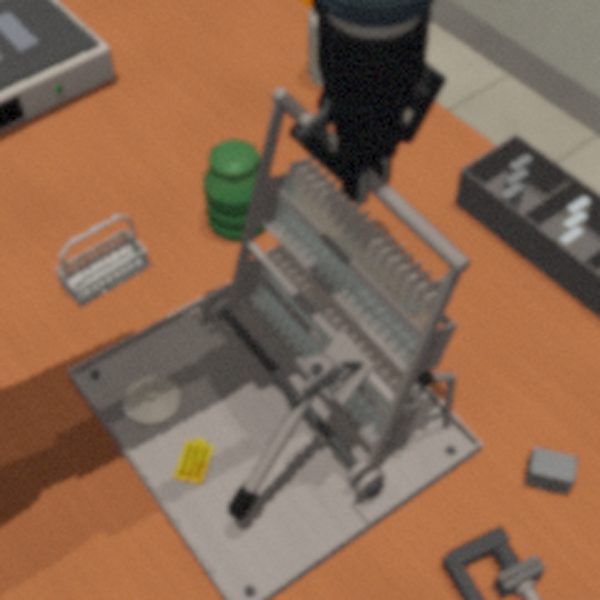

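>>> {"name": "step_arm", "arguments": {"targets": [[0.005, [0, -0.005, -0.0017], 0], [0.005, [0, -0.005, -0.0016], 0], [0.005, [0, -0.005, -0.0015], 0], [0.005, [0, -0.005, -0.0014], 0], [0.005, [0, -0.005, -0.0013], 0], [0.005, [0, -0.005, -0.0011], 0], [0.005, [0, -0.005, -0.001], 0], [0.005, [0, -0.004, -0.0007], 0]]}}

```text
time: 22.22
eef_pos: [0.5851, 0.0492, 0.2377]
tool_rot: [179.1, -0.0, 86.9]
force: [2.7, 0.9, -0.6]
finger_gap: 0.146
```

```bash
python3 up.py 19
```

```text
t 22.225 pos [0.5851 0.0492 0.2377] rot [179.1  -0.   86.9] F [ 2.7  0.9 -0.6] gap 0.146
bar X 0.0356 Y -0.0 Z 0.2432 rad 0.2458 s 0.284 tau [ 0.07 -0.68 -0.  ]
```

View pics/u19.png

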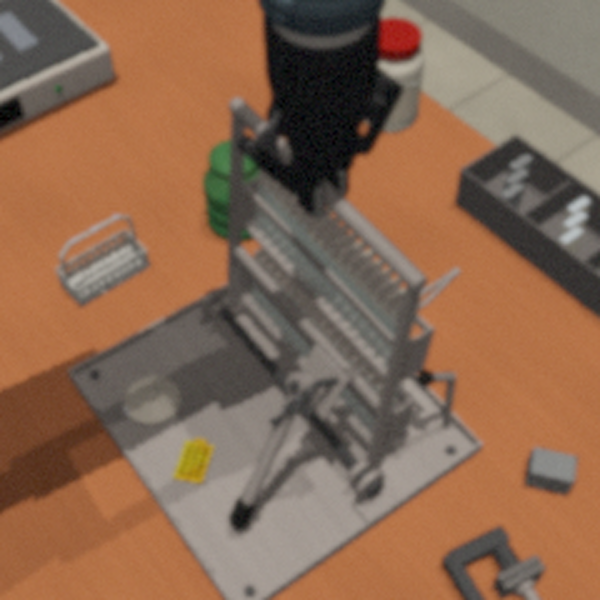

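>>> {"name": "step_arm", "arguments": {"targets": [[0.005, [0, -0.004, -0.0006], 0], [0.005, [0, -0.004, -0.0005], 0], [0.005, [0, -0.003, -0.0003], 0], [0.005, [0, -0.003, -0.0002], 0], [0.005, [0, -0.003, -0.0002], 0], [0.005, [0, 0, 0], 0]]}}

```text
time: 23.02
eef_pos: [0.5671, 0.0503, 0.2402]
tool_rot: [179.0, -0.0, 86.9]
force: [1.3, 1.0, 0.7]
finger_gap: 0.146
```

>>> {"name": "step_arm", "arguments": {"targets": [[0.005, [0, -0.002, 0], 0], [0.005, [0, -0.002, 0], 0], [0.005, [0, 0, 0], 0]]}}

```text
time: 23.4
eef_pos: [0.5632, 0.0505, 0.2407]
tool_rot: [178.9, -0.1, 86.9]
force: [2.3, 0.5, 0.3]
finger_gap: 0.145
```

```bash
python3 up.py 20
```

```text
t 23.4 pos [0.5632 0.0505 0.2407] rot [ 1.789e+02 -1.000e-01  8.690e+01] F [2.3 0.5 0.3] gap 0.145
bar X 0.0137 Y 0.0 Z 0.2462 rad 0.2466 s 0.373 tau [ 0.13 -0.42 -0.07]
```

View pics/u20.png

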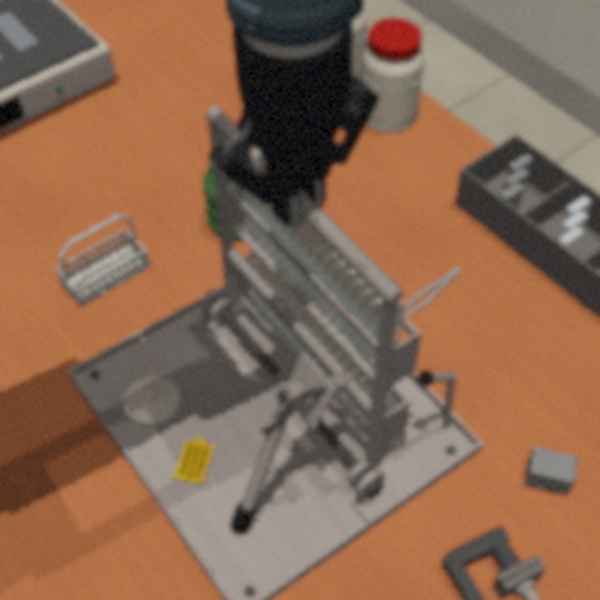

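>>> {"name": "step_arm", "arguments": {"targets": [[0.005, [0, -0.0015, 0], 0], [0.005, [0, -0.0015, 0], 0], [0.005, [0, 0, 0], 0]]}}

```text
time: 23.82
eef_pos: [0.5603, 0.0507, 0.2409]
tool_rot: [178.9, -0.1, 86.9]
force: [1.2, 0.4, 2.0]
finger_gap: 0.145
```

>>> {"name": "step_arm", "arguments": {"targets": [[0.005, [0, -0.0015, 0], 0], [0.005, [0, -0.0015, 0], 0]]}}

```text
time: 24.08
eef_pos: [0.5585, 0.0508, 0.241]
tool_rot: [178.7, -0.1, 86.9]
force: [9.0, 1.0, -2.3]
finger_gap: 0.153
```

>>> {"name": "step_arm", "arguments": {"targets": [[0.005, [0, 0, 0], 0], [0.005, [0, 0, 0], 0]]}}

```text
time: 24.32
eef_pos: [0.5593, 0.0508, 0.2409]
tool_rot: [178.6, -0.1, 86.9]
force: [4.9, 1.3, 0.5]
finger_gap: 0.147
```

```bash
python3 up.py 21; python3 - <<'E'
from look import *
p=pickle.load(open("pics/side21.pkl","rb"))
f=fr(leg(1.66,.147),.38)
print("foot",f.round(4),((proj(p,world(P,f))-[140,90])*2.5).round(), "bar ends",((proj(p,world(P,fr([[.012,.118,.245],[.012,-.118,.245]],.38)))-[140,90])*2.5).round().tolist())
look(22,("top",))
E
```

```text
t 24.325 pos [0.5593 0.0508 0.2409] rot [ 1.786e+02 -1.000e-01  8.690e+01] F [4.9 1.3 0.5] gap 0.147
bar X 0.0098 Y 0.0001 Z 0.2464 rad 0.2466 s 0.389 tau [ 0.16 -0.81 -0.05]
foot [[-0.1087 -0.0831  0.0132]] [[243. 526.]] bar ends [[210.0, 115.0], [396.0, 302.0]]
```

View pics/u21.png

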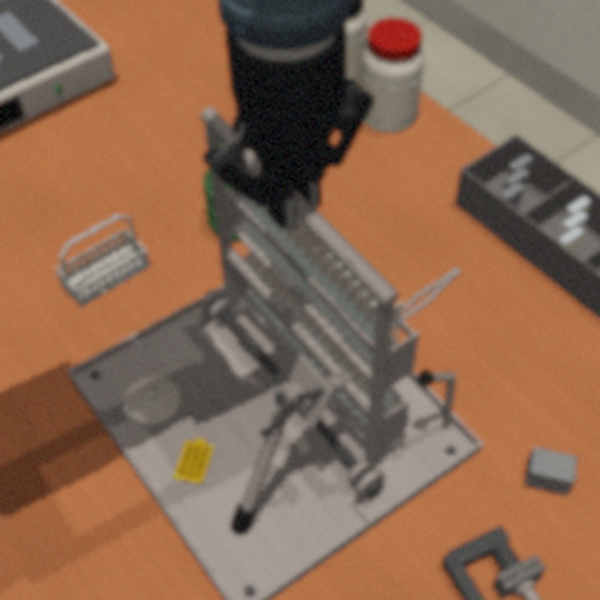

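View pics/top22.png

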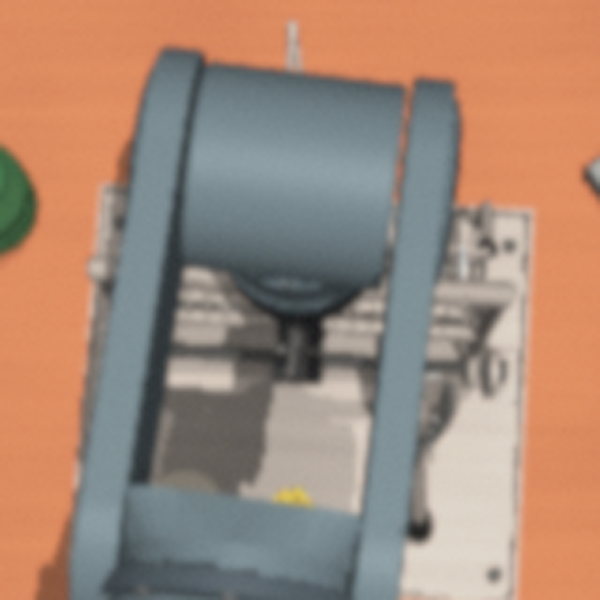

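```bash
python3 - <<'E'
from tgt import *
st(); print(ctrl.hand_in()); st()
E
```

```text
t 24.425 pos [0.5593 0.0508 0.241 ] rot [ 1.786e+02 -1.000e-01  8.690e+01] F [3.9 1.1 0. ] gap 0.145
the job is handed in; nothing more can be done
None
the job is handed in; nothing more can be done
```

I flipped the kickstand down, raised the rack upright by its top bar until the foot stood in the tray, and handed the job in still gripping the bar. That was at 24.4 s of the 51 s allowed.

- **Kickstand:** I pushed it forward and down with the shut fingers until it snapped to its stop. The pictures then showed the foot about 3 px from its predicted fully-down position, and the frame still lying on its rests.
- **Raising the frame:** I gripped the bar at mid-length with a 13 mm gap and brought it up along its arc. When the foot touched, the force peaked at 9 N, then settled to 4–5 N. Before contact it was 1–2 N.
- **Last check:** The bar position gave 0.39 rad on the frame joint; upright is 0.38, and my measurement is good to about 0.01. In the picture, both bar ends matched the upright prediction within about 1 px, and the foot was about 3 px from its predicted spot on the tray floor. The slide holder, yellow lid and cassette stack looked unmoved. The jar, crucible lid, clamp and forceps were partly hidden by the arm, its shadow or the picture edge.

**What disagreed:** The fingertips turned out to be about 30 mm higher than the reported tool position implied. Because of that, my first tries at the leg made no contact. I corrected for it using the camera and the contact force before gripping the bar.

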